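# Square a module housing into the fixture corner and clamp it

## Robot

A 6-joint arm with a two-finger parallel gripper is mounted at the origin on the work surface. World frame = base frame: x ahead of the robot, y to its left, z up, the work surface at z = 0. Lengths are in m, angles in degrees, forces in N, time in s.
With the tool pointing down it reaches from about 0.4 to 0.825 m from the base axis. Payload 7 kg.
Tool frame: the origin (TCP) lies at the very end of the fingers, on their centre line; the grasp point (between the pads) lies 19 mm behind it; z points along the fingers, y is the line along which they close (so a half turn about z gives the same grasp; the last joint's range is limited). The gripper opens to 85 mm and grips with 20 to 120 N. Pads are 22 mm wide; open, the fingers measure 114 mm over their backs; the gripper's body (76 mm by 85 mm) begins 54 mm behind the grasp point. The pads swing forward as they close: fully open they stand 13 mm farther back than shut.
Start: joints at [91.335, 20.546, 0.682, 0, -70.136, -16.507], TCP at [0.177, 0.651, 0.231] pointing down, gripper open.
Joint ranges: [-176.03, 176.03], [-82.01, 121.73], [-58.28, 71.71], [-173.87, 95.51], [-174.79, -0.11], [-173.66, 173.66]. Speed limits (degrees/s): [136.94, 136.94, 172.46, 180, 180, 180].

## Interface

Orientations are given as a 3x3 rotation matrix whose columns are the frame's x, y, z axes.
In Python, from workcell import arm, eyes gives the robot as it stands.
- The arm moves only by the tool move_arm, never from a script. Its argument "steps" is a list of rows, each a list of 4 numbers: the shift along the tool's x, y, z scaled (see below), then the turn about the tool's z scaled (see below). In form: [[x, y, z, twist], ...]. A call has 1 to 5 rows; each row shifts and turns the commanded pose from where the row before left it, along the tool's axes as they then stand; what a row does not reach is not made up. The controller multiplies each number of a shift by 2 cm and each number of a turn by 0.1 rad. A row lasts 1/8 s, in which the tool goes at most 62.5 mm and 10.7 degrees, less where a joint would pass 70% of its speed; a pose out of reach is approached as far as the arm can. A call with a number of a shift or a turn outside -1 to 1 is refused whole. A call with a gripper value outside its range is refused whole. "gripper" is the opening, from 0 (shut) to 1 (fully open), set as the call begins (left out, the last holds). The fingers move at their own pace and stop on an object; the grip force is fixed at half the most. Time passes only in rows, so rows that do not move let the fingers close. It gives the time, the measured TCP pose, the force, the opening and the grip force at its end, in the units of the state.
- arm.read_state(): the state, without advancing time (a new reading comes with each control period).
- eyes.camera(name): name is "scene" or "side" or "wrist"; returns a dict with "img" (420x560x3 uint8, blue, green, red), "camera_matrix" (3x3 intrinsics, pixels), "k1" (the pictures are not rectified: a ray, as slopes to the right and down, at radius r is drawn at 1 + k1 r^2 times it, then the intrinsics apply), "rvec" (rotation vector, rad) and "tvec" (3), from world to camera coordinates, as OpenCV has them; the wrist camera has in their place "tool_from_camera" (4x4, takes a point from camera to tool coordinates, whose origin is the TCP and whose axes are the flange's). Camera axes: x right, y down, z forward; pixel columns grow to the right and rows downward; lengths in m; the calibration is good to about 2 mm. A picture is of the moment at which its call begins: read the wrist's pose just before it. There is no depth.
- arm.close_job(): hands the job in; it is judged then, once.
The state is a dict: "time": time; "joint_positions": joint angles; "qvel": joint speeds; "effort": joint torques, N m; "ee_pos": TCP position; "tool_rot": TCP orientation; "ft_force": force on the tool from outside, world axes, zero at the start; "ft_torque": the same for the moment, N m; "grip_width": opening from 0.0 (shut) to 1.0 (fully open); "grasp_force": force on a finger pad.
Only numpy, scipy, OpenCV 4.12 (cv2) and the standard library are available. Lean on these libraries where they do the work, as an engineer would, in place of code of your own. Each camera call takes 0.05 s, during which the arm holds its last target. There are 200 camera calls.

## Task

Put the blue finned housing flat on the bed of the squaring fixture with its long side along the long fence (either way round); press it firmly but without forcing it flush against the long fence first, then along that fence until it presses flush on the short one too. Only then crank the red handle clockwise until the jaw presses firmly, not hard, on the end of the housing, and leave it clamped, still flush. Leave the other things on the bench where they are.

Things in the scene. Friction and masses are not known exactly. Their poses are not given: they have to be found in the camera images.
- housing: Loose blue rectangular module housing with aluminium cooling fins on top, 60 (x) x 120 (y) x 40 (z) mm, 0.3 to 0.6 kg. Origin: centre of its underside; z up. It starts on the bench.
- fixture: Squaring fixture bolted to the bench, its yaw varies: dark steel bed 200 (x) x 350 (y) x 12 mm. Origin: centre of its underside, z up. In its frame (mm): long aluminium fence, face x=+55, from y=-10 to 155; short fence, face y=+140, from x=-40 to 45; both 15 thick, top z=34. Grey pinion block 60 x 60 at (0,-125), top z=48; the crank's vertical axis runs through its middle.
- corner (a point): Point on the bed where the two fences' guiding faces meet, (55,140,12) mm in the fixture frame, axes parallel to the fixture's. The housing, when home, has its origin at (-30,-60,0) mm from here.
- long_fence: Long aluminium fence, 15 (x) x 165 (y) x 22 mm, on the bed's far side. Origin: centre of its underside.
- short_fence: Short aluminium fence, 85 (x) x 15 (y) x 22 mm, at the bed's left end. Origin: centre of its underside.
- jaw: Red clamp jaw, 56 (x) x 30 (y) x 30 (z) mm, top at z=43 mm in the fixture frame; slides along fixture +y towards the short fence. Origin: bottom edge of its front, middle, at fixture x=+25.
- jaw_face (a point): Middle of the jaw's steel front face (faces +y of the fixture). It meets the housing's end when 120 mm from the short fence's face.
- crank (a joint): Crank angle in rad, grows clockwise seen from above; the jaw advances 35 mm per rad from y=-54 mm (fixture frame) at 0. Range 0 to 2.7. A little friction holds it where it is left.
- knob (a point): Point on the crank's red upright knob (free-spinning cylinder, 22 mm diameter, 42 mm tall, z=63 to 105 mm above the bench), on its axis 89 mm above the bench; it runs on a circle of 60 mm radius about the crank axis. At crank 0 it stands at (30,-177) mm in the fixture frame. The crank arm below it is 18 mm wide, top at z=62 mm.
- supply: Loose black power supply with a flat grey lid, 60 x 120 x 40 mm, not to be moved. Origin: centre of its underside.
- driver: Loose black-handled screwdriver on the left, lying along x; leave it.
- solvent: Loose white bottle, 56 mm diameter, 150 mm tall; leave it.
- spanner: Loose steel spanner beyond the fixture; leave it.
- cup: Loose white cup, 70 mm wide, 60 mm tall; leave it.
- board: Loose green circuit board, 100 x 140 mm, to the right; leave it.
There are look-alikes about, which are no part of the job. Leave any orange look-alike of the housing alone.

How it is judged (in metres and radians):
On the way, in this order (a step that is already met when the one before it is completed fails the run):
1. the housing lies on the bed square to the long fence and is pressed against it (x of housing in the frame of corner between -0.0315 and -0.0275 m and z of housing in the frame of corner below 0.002 m and angle between the y axis of housing and the y axis of corner, either way round below 0.015 rad and contact force between housing and long_fence above 2 N), for 0.02 s.
2. the housing is pressed against the short fence too, flush on both, the jaw still well clear of it (x of housing in the frame of corner between -0.0315 and -0.0275 m and y of housing in the frame of corner between -0.0615 and -0.0575 m and z of housing in the frame of corner below 0.002 m and angle between the y axis of housing and the y axis of corner, either way round below 0.015 rad and contact force between housing and short_fence above 2 N and y of jaw_face in the frame of corner below -0.135 m), for 0.02 s.
3. the jaw is cranked onto the housing's end and presses it (x of housing in the frame of corner between -0.0315 and -0.0275 m and y of housing in the frame of corner between -0.0615 and -0.0575 m and z of housing in the frame of corner below 0.002 m and angle between the y axis of housing and the y axis of corner, either way round below 0.015 rad and contact force between jaw and housing above 5 N), for 0.15 s.
At the end, for the whole second after the job is handed in: The housing rests on the bed (within 2 mm), within 1.5 mm of both fences and within 0.015 rad of square, at rest, with the jaw in contact with its end (within 2.5 mm of its place, still pressing at all) (x of housing in the frame of corner between -0.0315 and -0.0275 m and y of housing in the frame of corner between -0.0615 and -0.0575 m and z of housing in the frame of corner below 0.002 m and angle between the y axis of housing and the y axis of corner, either way round below 0.015 rad and y of jaw_face in the frame of corner above -0.1225 m and linear speed of housing below 0.01 m/s and contact force between jaw and housing above 0.2 N); the robot touches nothing.
It fails at once if the housing is forced: more than 30 N on the long fence, or 50 N on the short fence or from the jaw (contact force between housing and long_fence above 30 N or contact force between housing and short_fence above 50 N or contact force between housing and jaw above 50 N).
It fails at once if the power supply, screwdriver, bottle, spanner, cup or circuit board is moved by more than 20 mm (distance of any of supply, driver, solvent, spanner, cup, board from where it was at the start of the episode above 0.02 m).
It also fails if it takes over 70 s, if anything falls off the work surface, if the arm or the gripper's body presses on something with over 40 N, if the wrist force passes 120 N, or if a joint passes its speed limit or range.

## Working session

There is one attempt and no reset: what is moved stays moved. The work goes in short steps, Python scripts to look and compute and a tool call to move; the robot and the scene stay as the last step left them, time stands still between calls to the robot, and variables do not carry over. Pictures are saved under pics/ and viewed, at most 10 in all, crops included, and the job is handed in when it is done.

Besides the shell and the picture viewer there is one more tool, called after "Emit:" by a JSON object that holds its "fn" and its "kwargs". move_arm: Moves the arm, as the interface text tells. Shifts and turns lie within -1 to 1; 1 stands for 2 cm of shift or 0.1 rad of turn. Its arguments: {"type":"object","properties":{"steps":{"type":"array"},"gripper":{"type":"number"}},"required":["steps"]}

```bash
ls; mkdir -p pics
cat > h.py <<'E'
import numpy as np, cv2
from workcell import arm, eyes
def grab(n):
    s=arm.read_state(); c=eyes.camera(n)
    if 'rvec' in c:
        R=cv2.Rodrigues(np.array(c['rvec'],float))[0]; t=np.array(c['tvec'],float).ravel()
        c['R'],c['o']=R.T,-R.T@t
    else:
        T=np.eye(4);T[:3,:3]=s['tool_rot'];T[:3,3]=s['ee_pos']
        M=T@np.array(c['tool_from_camera']); c['R'],c['o']=M[:3,:3],M[:3,3]
    return c
def rays(c,px):
    px=np.array(px,float).reshape(-1,1,2)
    u=cv2.undistortPoints(px,np.array(c['camera_matrix'],float),np.array([c['k1'],0,0,0,0.]))[:,0]
    return np.c_[u,np.ones(len(u))]@c['R'].T
def onz(c,px,z):
    d=rays(c,px); return c['o']+d*((z-c['o'][2])/d[:,2])[:,None]
def tri(c1,p1,c2,p2):
    d1,d2=rays(c1,[p1])[0],rays(c2,[p2])[0]
    A=np.c_[d1,-d2]; s=np.linalg.lstsq(A,c2['o']-c1['o'],rcond=None)[0]
    a,b=c1['o']+s[0]*d1,c2['o']+s[1]*d2
    return (a+b)/2,np.linalg.norm(a-b)
def proj(c,P):
    R=c['R'].T; return cv2.projectPoints(np.array(P,float).reshape(-1,1,3),cv2.Rodrigues(R)[0],-R@c['o'],np.array(c['camera_matrix'],float),np.array([c['k1'],0,0,0,0.]))[0][:,0]
E
python3 - <<'E'
from h import *
import pickle
C={n:grab(n) for n in('scene','side','wrist')}
pickle.dump(C,open('C0.pkl','wb'))
cv2.imwrite('pics/a.png',C['scene']['img']);cv2.imwrite('pics/b.png',C['side']['img'])
for n in C: print(n,C[n]['o'],C[n]['R'][:,2])
print(arm.read_state())
E
```

```text
pics
scene [1.2934868  0.56997511 0.91383531] [-0.59584284 -0.46869617 -0.65214662]
side [-0.15621407 -0.64373131  0.60360732] [ 0.64513422  0.59414986 -0.48040376]
wrist [0.23964322 0.63309181 0.37436523] [-0.25288424  0.06608067 -0.96523723]
{'time': 0.15, 'joint_positions': array([ 9.13356205e+01,  2.05829478e+01,  6.47412190e-01, -1.47912696e-02,
       -7.01365040e+01, -1.65074562e+01]), 'qvel': array([-0.00740133, -0.10848058,  0.23886381,  0.1200868 , -0.04874928,
       -0.00240301]), 'effort': array([-1.35036018e-03, -5.83875847e+01,  2.93648422e+01,  6.94057167e+00,
       -4.34887668e-03, -7.73628074e-06]), 'ee_pos': array([0.17658031, 0.6511265 , 0.23057986]), 'tool_rot': array([[ 9.65122273e-01, -2.61799452e-01, -2.13424682e-04],
       [-2.61799510e-01, -9.65121455e-01, -1.26263505e-03],
       [ 1.24576426e-04,  1.27447169e-03, -9.99999180e-01]]), 'ft_force': array([-0.27564305,  0.1139473 , -0.17433728]), 'ft_torque': array([ 0.01305686,  0.01693684, -0.03043558]), 'grasp_force': 0.0, 'grip_width': 1.0009036355953145}
```

View pics/a.png

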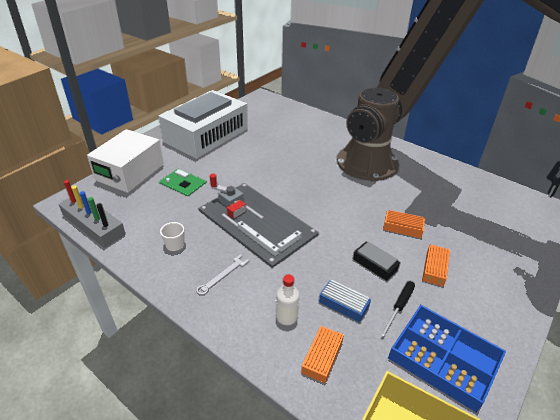

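View pics/b.png

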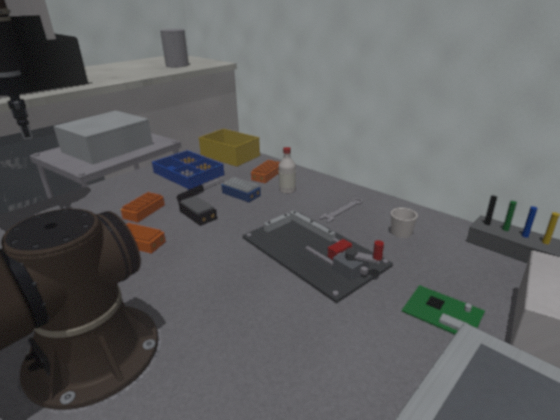

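The candidates for the housing in the scene view are:
- the blue finned block at (345,299), and at (241,189) in the side view
- the orange finned look-alikes at (404,222), (436,265) and (323,354)
- the black supply at (377,259)
- the blue tray at (445,350)

By the description I choose the blue finned block at (345,299). The fixture is at (258,222), its red jaw at (236,210) and the knob at (213,180).

Run:
```python
from h import *
import pickle
C=pickle.load(open('C0.pkl','rb'))
s,d=C['scene'],C['side']
print('housing z.04',onz(s,[(345,296)],.04),'tri',tri(s,(345,296),d,(241,186)))
print('knob top',tri(s,(213,176),d,(379,242)))
print('fixture corners z.012 scene: ',onz(s,[(199,209),(240,184),(318,234),(273,263)],.012).round(3))
w=C['wrist']; P=onz(s,[(345,296)],.04); print('in wrist',proj(w,P))
a=cv2.resize(s['img'][265:335,300:390],None,fx=4,fy=4,interpolation=cv2.INTER_CUBIC)
b=cv2.resize(w['img'],(400,300))
o=np.zeros((300,760,3),np.uint8);o[:280,:360]=a;o[:,360:]=b
cv2.imwrite('pics/c.png',o)
```

```text
housing z.04 [[0.63524545 0.28749586 0.04      ]] tri (array([0.62909979, 0.28324369, 0.03001441]), np.float64(0.0032528595795108493))
knob top (array([ 0.5349099 , -0.2818941 ,  0.10136918]), np.float64(0.003358243476816752))
fixture corners z.012 scene:  [[ 0.61  -0.279  0.012]
 [ 0.425 -0.267  0.012]
 [ 0.462  0.088  0.012]
 [ 0.642  0.056  0.012]]
in wrist [[ 524.72733759 -369.40822783]]
```

View pics/c.png

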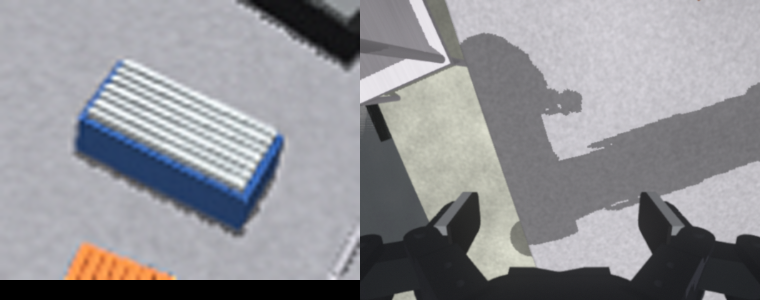

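The crop confirms it: a blue body with pale fins. Next I get its yaw, the fixture pose, and the move needed to put the wrist camera above it.

```bash
cat >> h.py <<'E'
def blue(img,lo=60):
    b,g,r=[img[...,i].astype(int) for i in range(3)]
    return ((b>r+lo//2)&(b>g+lo//3)).astype(np.uint8)
def totool(v,R=None):
    R=arm.read_state()['tool_rot'] if R is None else R
    return np.array(R).T@np.array(v)
E
python3 - <<'E'
from h import *
import pickle
C=pickle.load(open('C0.pkl','rb'))
s=C['scene']
P=onz(s,[(330,280),(370.75,298.75),(360,312.5),(322,293.75)],.04)
print(P.round(3),P.mean(0)); 
for i,j in((0,1),(3,2)): v=P[j]-P[i]; print(np.linalg.norm(v),np.degrees(np.arctan2(v[1],v[0])))
t=np.array([.632,.285,.231]); st=arm.read_state(); print(totool(t-st['ee_pos']))
a=cv2.resize(s['img'][170:270,190:325],None,fx=5.5,fy=5.5,interpolation=cv2.INTER_CUBIC)
cv2.imwrite('pics/d.png',a)
E
```

```text
[[0.615 0.228 0.04 ]
 [0.601 0.344 0.04 ]
 [0.656 0.344 0.04 ]
 [0.666 0.237 0.04 ]] [0.63455609 0.2882929  0.04      ]
0.11661771695377614 96.5063348837264
0.10723700217765386 95.57108382734869
[ 5.35387474e-01  2.34128453e-01 -5.50579831e-05]
```

View pics/d.png

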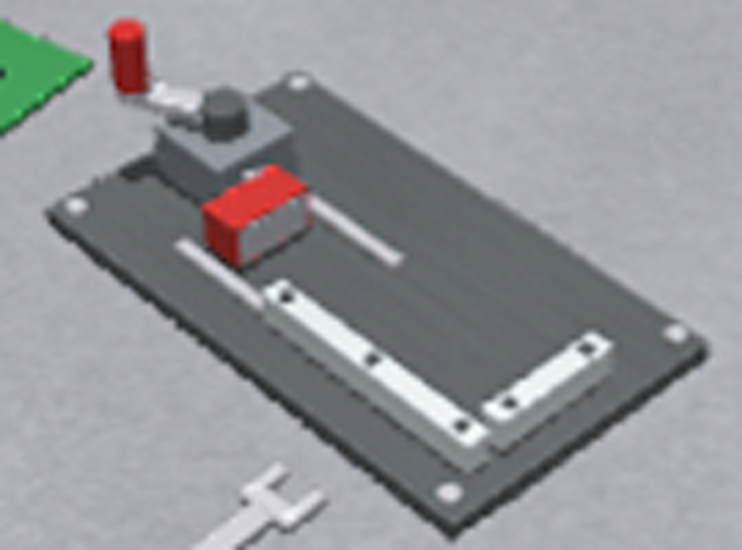

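The fixture is as described: the jaw is fully back and the knob is at its start. The housing yaw is about +6°, so I move above it.

Emit:
{"fn": "move_arm", "kwargs": {"steps": [[1, 0.44, 0, 0], [1, 0.44, 0, 0], [1, 0.44, 0, 0], [1, 0.44, 0, 0], [1, 0.44, 0, 0]], "gripper": 1}}

```text
time: 0.78
ee_pos: [0.2631, 0.5817, 0.2315]
tool_rot: [[0.965, -0.262, 0.0], [-0.262, -0.965, 0.0], [-0.0, -0.0, -1.0]]
ft_force: [-0.7, -0.8, 1.0]
grip_width: 1.0
grasp_force: 0.0
```

Emit:
{"fn": "move_arm", "kwargs": {"steps": [[1, 0.44, 0, 0], [1, 0.44, 0, 0], [1, 0.44, 0, 0], [1, 0.44, 0, 0], [1, 0.44, 0, 0]]}}

```text
time: 1.4
ee_pos: [0.3478, 0.5132, 0.2313]
tool_rot: [[0.965, -0.262, 0.0], [-0.262, -0.965, -0.0], [0.0, 0.0, -1.0]]
ft_force: [0.0, 0.4, -0.5]
grip_width: 0.998
grasp_force: 0.0
```

Emit:
{"fn": "move_arm", "kwargs": {"steps": [[1, 0.44, 0, 0], [1, 0.44, 0, 0], [1, 0.44, 0, 0], [1, 0.44, 0, 0], [1, 0.44, 0, 0]]}}

```text
time: 2.02
ee_pos: [0.4328, 0.4446, 0.2313]
tool_rot: [[0.965, -0.262, -0.0], [-0.262, -0.965, -0.0], [-0.0, 0.0, -1.0]]
ft_force: [0.4, 0.8, -0.6]
grip_width: 1.002
grasp_force: 0.0
```

Emit:
{"fn": "move_arm", "kwargs": {"steps": [[1, 0.44, 0, 0], [1, 0.44, 0, 0], [1, 0.44, 0, 0], [1, 0.44, 0, 0], [1, 0.44, 0, 0]]}}

```text
time: 2.65
ee_pos: [0.5178, 0.376, 0.2313]
tool_rot: [[0.965, -0.262, 0.0], [-0.262, -0.965, -0.0], [0.0, 0.0, -1.0]]
ft_force: [0.7, 0.2, 0.6]
grip_width: 1.003
grasp_force: 0.0
```

Emit:
{"fn": "move_arm", "kwargs": {"steps": [[1, 0.44, 0, 0], [1, 0.44, 0, 0], [1, 0.44, 0, 0], [1, 0.44, 0, 0], [1, 0.44, 0, 0]]}}

```text
time: 3.28
ee_pos: [0.6028, 0.3073, 0.2313]
tool_rot: [[0.965, -0.262, -0.0], [-0.262, -0.965, -0.0], [0.0, 0.0, -1.0]]
ft_force: [0.2, -0.4, 0.1]
grip_width: 1.001
grasp_force: 0.0
```

Emit:
{"fn": "move_arm", "kwargs": {"steps": [[0.9, 0.35, 0, 0], [0.9, 0.35, 0, 0], [0, 0, 0, 1], [0, 0, 0, 1], [0, 0, 0, 1]]}}

```text
time: 3.9
ee_pos: [0.6333, 0.2849, 0.2312]
tool_rot: [[0.843, -0.538, -0.0], [-0.538, -0.843, -0.0], [-0.0, 0.0, -1.0]]
ft_force: [-0.1, 0.5, 0.1]
grip_width: 0.997
grasp_force: 0.0
```

Emit:
{"fn": "move_arm", "kwargs": {"steps": [[0, 0, 0, 1], [0, 0, 0, 1], [0, 0, 0, 1], [0, 0, 0, 1], [0, 0, 0, 1]]}}

```text
time: 4.53
ee_pos: [0.6332, 0.2851, 0.2313]
tool_rot: [[0.482, -0.876, -0.0], [-0.876, -0.482, -0.0], [0.0, 0.0, -1.0]]
ft_force: [0.5, 0.4, -0.6]
grip_width: 0.998
grasp_force: 0.0
```

Emit:
{"fn": "move_arm", "kwargs": {"steps": [[0, 0, 0, 1], [0, 0, 0, 1], [0, 0, 0, 1], [0, 0, 0, 1], [0, 0, 0, 0]]}}

```text
time: 5.15
ee_pos: [0.6332, 0.2851, 0.2313]
tool_rot: [[0.106, -0.994, -0.0], [-0.994, -0.106, -0.0], [0.0, 0.0, -1.0]]
ft_force: [0.1, -0.6, -0.9]
grip_width: 1.003
grasp_force: 0.0
```

Run:
```python
from h import *
import pickle
w=grab('wrist'); pickle.dump(w,open('W1.pkl','wb'))
m=blue(w['img']); n,l,st,_=cv2.connectedComponentsWithStats(m)
for i in range(1,n):
    if st[i,4]>300: print(st[i])
cv2.imwrite('pics/e.png',w['img'])
```

```text
[ 248  117   68  129 4831]
[ 194  317  158   71 6671]
```

View pics/e.png

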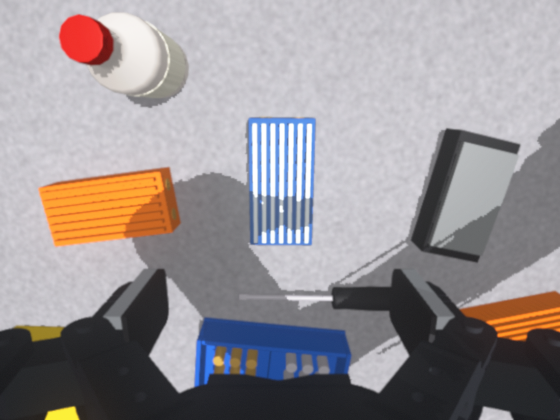

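The wrist view shows the blue finned housing at (281,181), with the bottle at (125,50), an orange look-alike at (110,205) and the supply at (470,195). I'll measure it from the four top corners and check the height against the scene view.

Run:
```python
from h import *
import pickle
w=pickle.load(open('W1.pkl','rb'));C=pickle.load(open('C0.pkl','rb'));s=C['scene']
m=blue(w['img']).copy(); m[250:]=0; m=cv2.morphologyEx(m,cv2.MORPH_OPEN,np.ones((2,2)))
n,l,st,_=cv2.connectedComponentsWithStats(m);k=1+st[1:,4].argmax()
h=cv2.convexHull(cv2.findContours((l==k).astype(np.uint8),0,2)[0][0])
q=cv2.approxPolyDP(h,6,True)[:,0]; print('quad',q)
r=cv2.minAreaRect(h); b=cv2.boxPoints(r)
for z in(.03,.04):
    P=onz(w,b,z); print(z,P.round(4).tolist(),P.mean(0))
    for i in range(2):
        v=P[i+1]-P[i]; print(np.linalg.norm(v),np.degrees(np.arctan2(v[1],v[0])))
# height by triangulation of top corners, scene vs wrist
for p in [(330,280),(370.75,298.75),(360,312.5),(322,293.75)]:
    t=onz(s,[p],.04); e=proj(w,t)[0]; c=b[np.argmin(np.linalg.norm(b-e,axis=1))]
    print(e,c,tri(s,p,w,c))
T=arm.read_state(); print('tcp px',proj(w,[T['ee_pos'],T['ee_pos']-[0,0,.19]]))
```

```text
quad [[316 119]
 [312 245]
 [252 245]
 [249 119]]
0.03 [[0.6651, 0.2266, 0.03], [0.6053, 0.2201, 0.03], [0.589, 0.3411, 0.03], [0.6544, 0.3482, 0.03]] [0.62847017 0.28399512 0.03      ]
0.06022443052885322 -173.80714919397454
0.12209727899595596 97.63216501077898
0.04 [[0.6644, 0.2264, 0.04], [0.6063, 0.2201, 0.04], [0.5905, 0.3376, 0.04], [0.654, 0.3444, 0.04]] [0.6287918  0.28210127 0.04      ]
0.05847963406515126 -173.80714919397454
0.1185599288085147 97.63216501077896
[305.43217092 126.16384931] [316. 118.] (array([0.60415442, 0.22126927, 0.02566662]), np.float64(0.0026680077582633393))
[303.89539931 251.02796786] [316. 246.] (array([0.58950613, 0.34121894, 0.02662535]), np.float64(0.002728882201990149))
[246.99808628 245.40082755] [249. 246.] (array([0.6545016 , 0.3442238 , 0.03883138]), np.float64(0.0014932512498000506))
[245.67133735 130.41948379] [249. 118.] (array([0.66294097, 0.23047256, 0.03249556]), np.float64(0.00883456165709055))
tcp px [[276.62141949 277.00887259]
 [277.49065744 187.80542372]]
```

Housing centre is about (0.629, 0.2825), yaw about 6°, top height about 37 mm, and the tool is already aligned with it. I'll descend and grasp.

Emit:
{"fn": "move_arm", "kwargs": {"steps": [[0.1, 0.22, 1, 0], [0, 0, 1, 0], [0, 0, 1, 0], [0, 0, 1, 0], [0, 0, 1, 0]]}}

```text
time: 5.82
ee_pos: [0.6288, 0.2828, 0.1307]
tool_rot: [[0.108, -0.994, 0.0], [-0.994, -0.108, 0.0], [-0.0, -0.0, -1.0]]
ft_force: [0.7, -0.1, -0.1]
grip_width: 1.002
grasp_force: 0.0
```

Emit:
{"fn": "move_arm", "kwargs": {"steps": [[0, 0, 1, 0], [0, 0, 1, 0], [0, 0, 0.5, 0], [0, 0, 0, 0]]}}

```text
time: 6.32
ee_pos: [0.6284, 0.2826, 0.0807]
tool_rot: [[0.107, -0.994, -0.001], [-0.994, -0.107, -0.001], [0.001, 0.001, -1.0]]
ft_force: [-0.1, -0.3, -0.3]
grip_width: 1.0
grasp_force: 0.0
```

Run:
```python
from h import *
w=grab('wrist'); cv2.imwrite('pics/f.png',w['img'])
```

```text
(no output)
```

View pics/f.png

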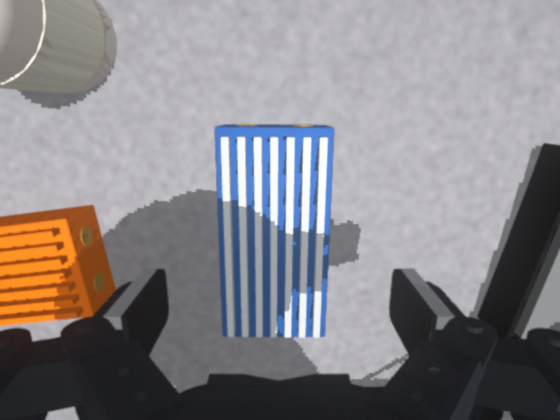

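It is centred (housing column 275, TCP column 277), and the fingers clear the orange block (edge at 110) and the supply.

Emit:
{"fn": "move_arm", "kwargs": {"steps": [[0, 0, 1, 0], [0, 0, 1, 0], [0, 0, 1, 0], [0, 0, 0.7, 0], [0, 0, 0, 0]]}}

```text
time: 7.0
ee_pos: [0.6281, 0.2824, 0.0061]
tool_rot: [[0.106, -0.994, -0.002], [-0.994, -0.106, -0.001], [0.001, 0.002, -1.0]]
ft_force: [0.2, 0.6, 0.5]
grip_width: 0.999
grasp_force: 0.0
```

Emit:
{"fn": "move_arm", "kwargs": {"steps": [[0, 0, 0, 0], [0, 0, 0, 0], [0, 0, 0, 0], [0, 0, 0, 0]], "gripper": 0}}

```text
time: 7.5
ee_pos: [0.6299, 0.2837, 0.0089]
tool_rot: [[0.106, -0.994, 0.003], [-0.994, -0.106, 0.002], [-0.001, -0.003, -1.0]]
ft_force: [1.5, 0.3, 5.2]
grip_width: 0.693
grasp_force: 67.1
```

Emit:
{"fn": "move_arm", "kwargs": {"steps": [[0, 0, -1, 0], [0, 0, -1, 0], [0, 0, -1, 0], [0, 0, -1, 0], [0, 0, 0, 0]]}}

```text
time: 8.12
ee_pos: [0.6295, 0.2836, 0.0901]
tool_rot: [[0.106, -0.994, 0.003], [-0.994, -0.106, 0.002], [-0.002, -0.003, -1.0]]
ft_force: [0.5, -0.1, -5.4]
grip_width: 0.696
grasp_force: 66.8
```

Gripped and lifted, with about 5.4 N of weight. Next I move near the fixture at height for a wrist view.

Emit:
{"fn": "move_arm", "kwargs": {"steps": [[0, 0, -1, 0], [0.2, 0.2, -1, 0], [1, 0.6, -1, 0], [1, 0.6, -1, 0], [1, 0.6, -1, 0]]}}

```text
time: 8.75
ee_pos: [0.5947, 0.214, 0.1881]
tool_rot: [[0.106, -0.994, -0.0], [-0.994, -0.106, 0.0], [-0.0, 0.0, -1.0]]
ft_force: [0.1, -0.4, -5.9]
grip_width: 0.694
grasp_force: 66.7
```

Emit:
{"fn": "move_arm", "kwargs": {"steps": [[1, 0.6, -1, 0], [1, 0.6, -1, 0], [1, 0.6, 0, 0], [1, 0.6, 0, 0], [1, 0.6, 0, 0]]}}

```text
time: 9.38
ee_pos: [0.5452, 0.1077, 0.2263]
tool_rot: [[0.106, -0.994, -0.002], [-0.994, -0.106, -0.001], [0.0, 0.002, -1.0]]
ft_force: [-0.2, 0.9, -4.7]
grip_width: 0.69
grasp_force: 66.9
```

Emit:
{"fn": "move_arm", "kwargs": {"steps": [[1, 0.6, 0, 0], [1, 0.6, 0, 0], [0.4, 0, 0, 1], [0, 0, 0, 1], [0, 0, 0, 0]]}}

```text
time: 10.0
ee_pos: [0.5274, 0.0582, 0.2273]
tool_rot: [[-0.094, -0.996, -0.0], [-0.996, 0.094, 0.0], [-0.0, 0.0, -1.0]]
ft_force: [0.1, 0.4, -5.3]
grip_width: 0.693
grasp_force: 66.7
```

Run:
```python
from h import *
import pickle
w=grab('wrist');pickle.dump(w,open('W2.pkl','wb')); cv2.imwrite('pics/g.png',cv2.resize(w['img'],None,fx=1.4,fy=1.4))
print(w['o'])
```

```text
[ 0.52064659 -0.00837141  0.37117219]
```

View pics/g.png

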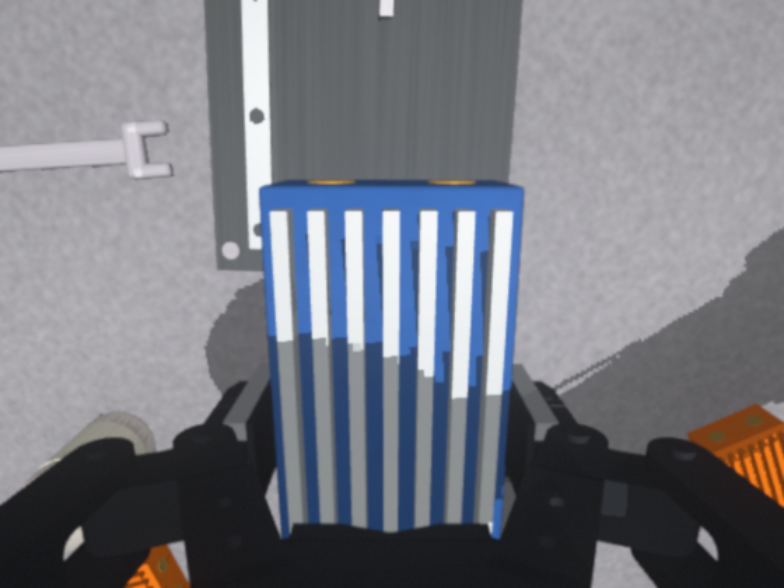

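The housing is held squarely. The long fence shows at columns 245–271 (bed end at row 268, bed corner at (217,268), in the 1.4x view). I'll fit the fence edges and the bed corner here, and pick features in the scene view as a cross-check.

Run:
```python
from h import *
import pickle
w=pickle.load(open('W2.pkl','rb'));C=pickle.load(open('C0.pkl','rb'));s=C['scene']
g=cv2.cvtColor(w['img'],cv2.COLOR_BGR2GRAY).astype(float)
def edge(r,a,b,sgn):
    d=np.diff(cv2.GaussianBlur(g,(3,3),0)[r,a:b])*sgn; return a+d.argmax()+.5
def line(a,b,sgn,z,rows):
    P=onz(w,[(edge(r,a,b,sgn),r) for r in rows],z); 
    p=np.polyfit(P[:,1],P[:,0],1); res=np.abs(np.polyval(p,P[:,1])-P[:,0])
    k=res<np.median(res)*3+1e-6; p=np.polyfit(P[k,1],P[k,0],1)
    print('yaw',-np.degrees(np.arctan(p[0])),'x at y=0',p[1],res[k].max(),P[0,1],P[-1,1]); return p
rows=[r for r in range(5,122,4) if not 70<r<95]
print('inner top edge z.034');fi=line(185,205,-1,.034,rows)
print('outer top edge');line(165,182,1,.034,rows)
print('bed far edge z.012');line(140,165,-1,.012,rows)
print('bed near edge z.012');line(355,385,1,.012,rows)
# bed end edge
P=[]
for c in range(158,185,3):
    d=np.diff(cv2.GaussianBlur(g,(3,3),0)[183:205,c]); P.append((c,183+d.argmax()+.5))
print(P[::4],onz(w,P,.012)[::4].round(4))
d=[170+np.diff(g[165:190,c]).argmin()-4.5 for c in(180,181,182,183)];print('fence end',d,onz(w,[(181,np.median(d))],.034))
# scene crop d.png picks (scale5.5 offset 190,170)
f=lambda p:(190+p[0]/5.5,170+p[1]/5.5)
for nm,p,z in[('fence outer end top',(463,446),.034),('fence inner end top',(489,434),.034),('fence start inner',(283,279),.034),('short inner corner L',(485,405),.034),('short inner R',(592,334),.034),('bed corner',(452,525),.012),('bed corner R',(708,348),.012),('bed far right',(48,212),.012)]:
    print(nm,onz(s,[f(p)],z).round(4))
```

```text
inner top edge z.034
yaw -6.992862905484522 x at y=0 0.5970993197002038 0.00048207291831336985 -0.10132596729133533 -0.007892446673068187
outer top edge
yaw -7.077935408033854 x at y=0 0.6129564636048748 0.0004261389698756446 -0.10300555160299754 -0.009465165638888192
bed far edge z.012
yaw -6.960796609790026 x at y=0 0.6424529734930383 0.000512404973785574 -0.11171783123656888 -0.011907538966466505
bed near edge z.012
yaw -7.00333227675918 x at y=0 0.44079889179549275 0.0005917067949467447 -0.09266587476240948 0.006907030074940354
[(158, np.float64(192.5)), (170, np.float64(192.5)), (182, np.float64(193.5))] [[0.6459 0.0568 0.012 ]
 [0.634  0.0579 0.012 ]
 [0.6223 0.06   0.012 ]]
fence end [np.float64(177.5), np.float64(177.5), np.float64(177.5), np.float64(177.5)] [[0.61462998 0.0409209  0.034     ]]
fence outer end top [[0.6203 0.0427 0.034 ]]
fence inner end top [[0.6049 0.0478 0.034 ]]
fence start inner [[ 0.5828 -0.1165  0.034 ]]
short inner corner L [[0.5895 0.0329 0.034 ]]
short inner R [[0.5093 0.0441 0.034 ]]
bed corner [[0.6511 0.0605 0.012 ]]
bed corner R [[0.4579 0.0879 0.012 ]]
bed far right [[ 0.6091 -0.2814  0.012 ]]
```

Fixture yaw is −7.0° and its origin is about (0.5287, −0.1047). I'll place the housing at fixture (−12, 62), clear of both fences.

Emit:
{"fn": "move_arm", "kwargs": {"steps": [[0, 0, 0, 0.28], [1, -0.1, 0, 0], [1, -0.1, 0, 0], [1, -0.1, 0, 0], [1, -0.1, 0, 0]]}}

```text
time: 10.68
ee_pos: [0.5256, -0.0232, 0.2273]
tool_rot: [[-0.122, -0.993, -0.0], [-0.993, 0.122, -0.0], [0.0, 0.0, -1.0]]
ft_force: [-0.1, -0.3, -6.1]
grip_width: 0.693
grasp_force: 66.7
```

Emit:
{"fn": "move_arm", "kwargs": {"steps": [[1, -0.06, 0, 0], [0, 0, 1, 0], [0, 0, 1, 0], [0, 0, 1, 0], [0, 0, 1, 0]]}}

```text
time: 11.3
ee_pos: [0.5245, -0.0426, 0.1468]
tool_rot: [[-0.122, -0.993, 0.0], [-0.993, 0.122, -0.0], [0.0, -0.0, -1.0]]
ft_force: [-0.5, 0.5, -4.6]
grip_width: 0.694
grasp_force: 66.9
```

Emit:
{"fn": "move_arm", "kwargs": {"steps": [[0, 0, 1, 0], [0, 0, 1, 0], [0, 0, 1, 0], [0, 0, 0.6, 0], [0, 0, 0, 0]]}}

```text
time: 11.92
ee_pos: [0.5242, -0.0422, 0.0747]
tool_rot: [[-0.122, -0.993, -0.002], [-0.993, 0.122, -0.001], [0.001, 0.001, -1.0]]
ft_force: [-0.6, -0.9, -5.0]
grip_width: 0.693
grasp_force: 66.5
```

Emit:
{"fn": "move_arm", "kwargs": {"steps": [[0, 0, 1, 0], [0, 0, 1, 0], [0, 0, 0.4, 0], [0, 0, 0.1, 0], [0, 0, 0.1, 0]]}}

```text
time: 12.55
ee_pos: [0.5254, -0.0413, 0.0241]
tool_rot: [[-0.121, -0.993, 0.001], [-0.993, 0.121, 0.0], [-0.0, -0.001, -1.0]]
ft_force: [0.1, 0.9, -5.3]
grip_width: 0.69
grasp_force: 66.5
```

Emit:
{"fn": "move_arm", "kwargs": {"steps": [[0, 0, 0.06, 0], [0, 0, 0.06, 0], [0, 0, 0.06, 0]]}}

```text
time: 12.92
ee_pos: [0.5249, -0.0414, 0.0208]
tool_rot: [[-0.121, -0.993, 0.001], [-0.993, 0.121, -0.0], [0.0, -0.001, -1.0]]
ft_force: [-8.8, 2.9, 19.3]
grip_width: 0.695
grasp_force: 69.8
```

It's down on the bed, so I release and rise.

Emit:
{"fn": "move_arm", "kwargs": {"steps": [[0, 0, -0.08, 0], [0, 0, 0, 0], [0, 0, 0, 0], [0, 0, 0, 0]], "gripper": 1}}

```text
time: 13.42
ee_pos: [0.5248, -0.0414, 0.0213]
tool_rot: [[-0.122, -0.993, 0.0], [-0.993, 0.122, 0.0], [-0.0, -0.0, -1.0]]
ft_force: [-0.0, 0.6, 0.4]
grip_width: 1.0
grasp_force: 0.0
```

Emit:
{"fn": "move_arm", "kwargs": {"steps": [[0, 0, -1, 0], [0, 0, -1, 0], [0, 0, -1, 0], [0, 0, -1, 0], [0, 0, -1, 0]]}}

```text
time: 14.05
ee_pos: [0.5246, -0.0415, 0.1219]
tool_rot: [[-0.122, -0.993, -0.0], [-0.993, 0.122, -0.0], [0.0, 0.0, -1.0]]
ft_force: [0.3, 0.1, -0.5]
grip_width: 1.0
grasp_force: 0.0
```

Emit:
{"fn": "move_arm", "kwargs": {"steps": [[0, 0, -1, 0], [0, 0, -1, 0], [0, 0, -1, 0], [0, 0, -1, 0], [0, 0, 0, 0]]}}

```text
time: 14.68
ee_pos: [0.5255, -0.0413, 0.2027]
tool_rot: [[-0.122, -0.993, 0.003], [-0.993, 0.122, 0.001], [-0.001, -0.003, -1.0]]
ft_force: [-0.2, -0.6, -0.1]
grip_width: 1.0
grasp_force: 0.0
```

Run:
```python
from h import *
import pickle
w=grab('wrist');pickle.dump(w,open('W3.pkl','wb')); cv2.imwrite('pics/i.png',cv2.resize(w['img'],None,fx=1.4,fy=1.4))
T=arm.read_state();print(T['ee_pos'],T['joint_positions'],w['o'])
```

```text
[ 0.5248266  -0.04133792  0.2015762 ] [ 1.68576466e+01  7.80911018e+00 -2.05100338e+01 -7.22956554e-03
 -6.16132533e+01 -2.38475926e+01] [ 0.51649585 -0.10774276  0.34654914]
```

View pics/i.png

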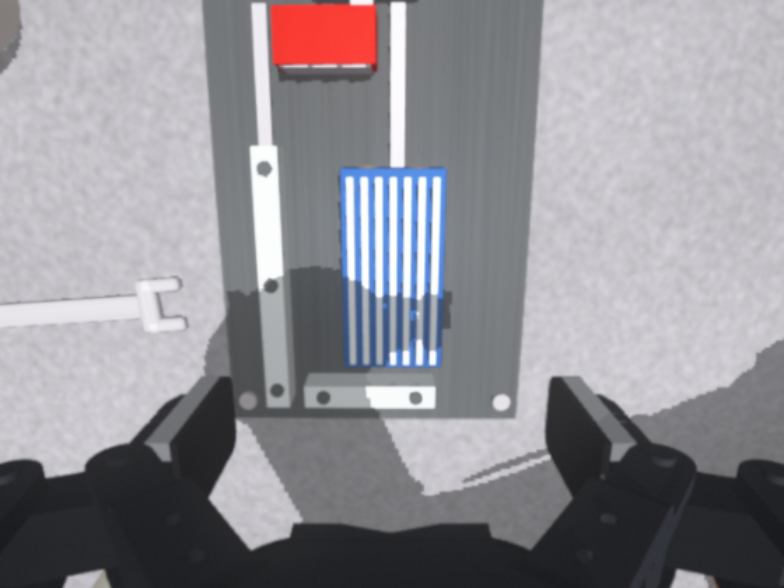

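The housing lies flat and square on the bed, at (393,267) in the 1.4x view; the long fence is at column 270–285, the short fence at row 375–408 and the jaw at (325,38). I'll compute the gaps and the next targets.

```bash
cat >> h.py <<'E'
yaw=np.radians(-7.0); FX=np.array([np.cos(yaw),np.sin(yaw),0]);FY=np.array([-np.sin(yaw),np.cos(yaw),0]); FO=np.array([.5287,-.1047,0])
def fix(P): D=np.atleast_2d(P)-FO; return np.c_[D@FX,D@FY,D[:,2]]*1000
def wor(p): p=np.array(p)/1000; return FO+p[0]*FX+p[1]*FY+[0,0,p[2]]
def move(p):
    s=arm.read_state(); return (s['tool_rot'].T@(wor(p)-s['ee_pos'])/.02).round(2)
E
python3 - <<'E'
from h import *
import pickle
w=pickle.load(open('W3.pkl','rb'))
k=1/1.4
f=lambda P,z:fix(onz(w,np.array(P)*k,z)).round(1).tolist()
m=blue(w['img']).copy(); m[265:]=0
n,l,st,_=cv2.connectedComponentsWithStats(m);i=1+st[1:,4].argmax()
b=cv2.boxPoints(cv2.minAreaRect(cv2.findContours((l==i).astype(np.uint8),0,2)[0][0]))
print('housing',fix(onz(w,b,.052)).round(1).tolist(),fix(onz(w,b,.052)).mean(0))
print('short inner top edge',f([(309,374),(434,374)],.034))
print('bed end',f([(235,417),(515,417)],.012))
print('long inner',f([(277,147),(289,340)],.034))
print('jaw front top',f([(275,66),(376,66)],.043))
print('tool in fixture',fix(arm.read_state()['ee_pos']))
E
```

```text
housing [[16.9, 0.9, 52.0], [-42.2, 0.8, 52.0], [-45.6, 118.7, 52.0], [19.7, 118.8, 52.0]] [-12.77746944  59.79951182  52.        ]
short inner top edge [[41.1, 131.4, 34.0], [-39.7, 131.2, 34.0]]
bed end [[99.1, 174.4, 12.0], [-100.1, 173.8, 12.0]]
long inner [[54.2, -9.9, 34.0], [52.8, 108.2, 34.0]]
jaw front top [[51.4, -52.5, 43.0], [-3.5, -52.2, 43.0]]
tool in fixture [[-11.56642784  62.41773591 201.57620043]]
```

All consistent: the housing is at (−13, 60) and the jaw at −52. I'll rotate a quarter turn so that both open fingers push the long side.

Emit:
{"fn": "move_arm", "kwargs": {"steps": [[0, 0, 0, -1], [0, 0, 0, -1], [0, 0, 0, -1], [0, 0, 0, -1], [0, 0, 0, -1]]}}

```text
time: 15.35
ee_pos: [0.524, -0.0415, 0.2]
tool_rot: [[0.372, -0.928, -0.002], [-0.928, -0.372, -0.0], [-0.0, 0.002, -1.0]]
ft_force: [0.3, 0.1, 0.6]
grip_width: 1.0
grasp_force: 0.0
```

Emit:
{"fn": "move_arm", "kwargs": {"steps": [[0, 0, 0, -1], [0, 0, 0, -1], [0, 0, 0, -1], [0, 0, 0, -1], [0, 0, 0, -1]]}}

```text
time: 15.98
ee_pos: [0.524, -0.0415, 0.2]
tool_rot: [[0.771, -0.636, -0.002], [-0.636, -0.771, -0.0], [-0.001, 0.001, -1.0]]
ft_force: [0.9, -0.5, -0.7]
grip_width: 1.005
grasp_force: 0.0
```

Emit:
{"fn": "move_arm", "kwargs": {"steps": [[0, 0, 0, -1], [0, 0, 0, -1], [0, 0, 0, -1], [0, 0, 0, -1], [0, 0, 0, -1]]}}

```text
time: 16.6
ee_pos: [0.5241, -0.0415, 0.2001]
tool_rot: [[0.982, -0.189, -0.002], [-0.189, -0.982, -0.0], [-0.002, 0.001, -1.0]]
ft_force: [0.0, -0.5, -0.3]
grip_width: 1.001
grasp_force: 0.0
```

Emit:
{"fn": "move_arm", "kwargs": {"steps": [[0, 0, 0, -0.7], [-0.5, 0, 0, 0], [0, 0, 0, 0]]}}

```text
time: 16.98
ee_pos: [0.5136, -0.0402, 0.2008]
tool_rot: [[0.992, -0.124, -0.001], [-0.124, -0.992, -0.0], [-0.001, 0.0, -1.0]]
ft_force: [0.2, -0.1, 0.2]
grip_width: 1.0
grasp_force: 0.0
```

Run:
```python
from h import *
s=arm.read_state(); x=s['tool_rot'][:,0]; print('yaw of tool x',np.degrees(np.arctan2(x[1],x[0])),fix(s['ee_pos']),s['joint_positions'].round(1)); print(move([-72,60,18]))
```

```text
yaw of tool x -7.121544499766847 [[-22.832661    62.15105867 200.79360626]] [ 17.4   6.8 -21.8  -0.  -61.5  65.5]
[-2.45  0.11  9.14]
```

Emit:
{"fn": "move_arm", "kwargs": {"steps": [[-0.9, 0, 0, 0], [-0.9, 0.1, 0, 0], [-0.7, 0, 0, 0], [0, 0, 1, 0], [0, 0, 1, 0]]}}

```text
time: 17.6
ee_pos: [0.4644, -0.0358, 0.1615]
tool_rot: [[0.992, -0.122, 0.002], [-0.122, -0.992, 0.001], [0.002, -0.001, -1.0]]
ft_force: [0.5, 0.2, -0.7]
grip_width: 0.998
grasp_force: 0.0
```

Emit:
{"fn": "move_arm", "kwargs": {"steps": [[0, 0, 1, 0], [0, 0, 1, 0], [0, 0, 1, 0], [0, 0, 1, 0], [0, 0, 1, 0]]}}

```text
time: 18.23
ee_pos: [0.4645, -0.0359, 0.0611]
tool_rot: [[0.992, -0.122, 0.001], [-0.122, -0.992, 0.0], [0.001, -0.0, -1.0]]
ft_force: [-0.5, 0.0, 0.6]
grip_width: 0.995
grasp_force: 0.0
```

Emit:
{"fn": "move_arm", "kwargs": {"steps": [[0, 0, 1, 0], [0, 0, 0.8, 0], [0, 0, 0.3, 0], [0, 0, 0, 0]]}}

```text
time: 18.73
ee_pos: [0.4647, -0.036, 0.0195]
tool_rot: [[0.992, -0.122, -0.0], [-0.122, -0.992, -0.0], [-0.0, 0.0, -1.0]]
ft_force: [0.9, -0.4, 0.2]
grip_width: 0.999
grasp_force: 0.0
```

Emit:
{"fn": "move_arm", "kwargs": {"steps": [[0.6, 0, 0, 0], [0.3, 0, 0, 0], [0.2, 0, 0, 0], [0.2, 0, 0, 0], [0.2, 0, 0, 0]]}}

```text
time: 19.35
ee_pos: [0.4926, -0.0404, 0.0191]
tool_rot: [[0.992, -0.123, -0.004], [-0.123, -0.992, -0.001], [-0.004, 0.001, -1.0]]
ft_force: [-7.8, 0.6, 6.7]
grip_width: 1.002
grasp_force: 4.0
```

Emit:
{"fn": "move_arm", "kwargs": {"steps": [[0, 0, -0.2, 0], [0, 0, 0, 0]]}}

```text
time: 19.6
ee_pos: [0.4944, -0.0399, 0.0234]
tool_rot: [[0.992, -0.123, -0.0], [-0.123, -0.992, -0.0], [-0.0, 0.0, -1.0]]
ft_force: [-3.4, -0.8, -1.9]
grip_width: 1.001
grasp_force: 1.1
```

Emit:
{"fn": "move_arm", "kwargs": {"steps": [[0.15, 0, 0, 0], [0.15, 0, 0, 0], [0.15, 0, 0, 0], [0, 0, 0, 0]]}}

```text
time: 20.1
ee_pos: [0.504, -0.0408, 0.0232]
tool_rot: [[0.992, -0.122, 0.0], [-0.122, -0.992, 0.0], [0.0, -0.0, -1.0]]
ft_force: [-2.0, 1.3, -1.4]
grip_width: 1.002
grasp_force: 1.1
```

```bash
cat >> h.py <<'E'
def where():
    s=arm.read_state(); F=s['ft_force']; print('t',round(s['time'],2),'tool',fix(s['ee_pos']).round(1),'F fixture',(F@FX).round(1),(F@FY).round(1),F[2].round(1),'tau',s['ft_torque'].round(2))
E
python3 - <<'E'
from h import *
where()
s=grab('scene'); cv2.imwrite('pics/j.png',cv2.resize(s['img'][160:280,190:350],None,fx=5,fy=5,interpolation=cv2.INTER_CUBIC))
E
```

```text
t 20.1 tool [[-32.3  60.4  23.2]] F fixture -2.2 1.0 -1.4 tau [0.14 0.78 0.04]
```

View pics/j.png

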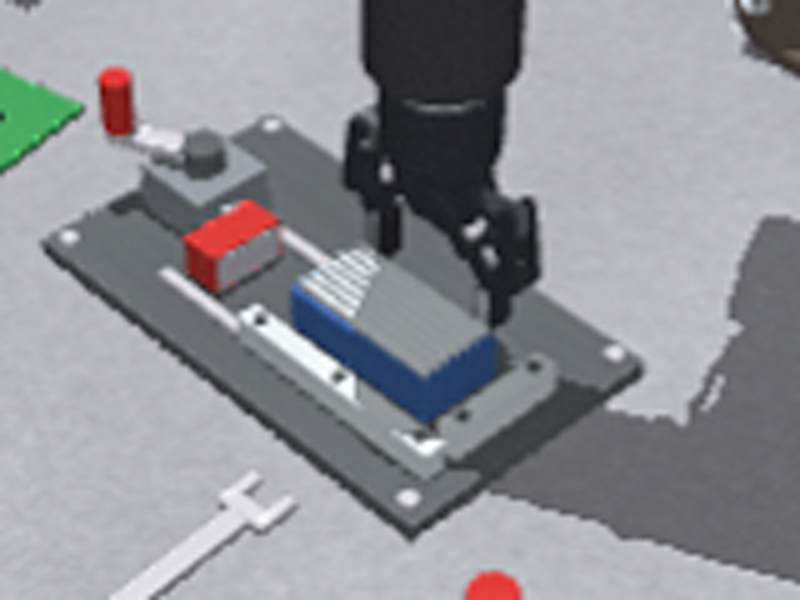

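The fingers are pushing both ends of the near side, and the housing slides square with about 2 N of friction. Continuing gently.

Emit:
{"fn": "move_arm", "kwargs": {"steps": [[0.12, 0, 0, 0], [0.12, 0, 0, 0], [0.12, 0, 0, 0], [0.12, 0, 0, 0], [0, 0, 0, 0]]}}

```text
time: 20.78
ee_pos: [0.5135, -0.042, 0.0233]
tool_rot: [[0.992, -0.123, 0.0], [-0.123, -0.992, 0.0], [0.0, -0.0, -1.0]]
ft_force: [-1.4, 0.1, -1.3]
grip_width: 1.0
grasp_force: 0.7
```

Emit:
{"fn": "move_arm", "kwargs": {"steps": [[0.04, 0, 0, 0], [0.04, 0, 0, 0], [0.03, 0, 0, 0], [0, 0, 0, 0]]}}

```text
time: 21.28
ee_pos: [0.5152, -0.0424, 0.0233]
tool_rot: [[0.992, -0.123, -0.0], [-0.123, -0.992, -0.0], [-0.0, 0.0, -1.0]]
ft_force: [-3.9, 1.4, 2.1]
grip_width: 0.997
grasp_force: 2.3
```

```bash
python3 -c "
from h import *
where()"
```

```text
t 21.27 tool [[-21.   60.2  23.3]] F fixture -4.0 0.9 2.1 tau [0.25 1.56 0.08]
```

Emit:
{"fn": "move_arm", "kwargs": {"steps": [[0.04, 0, 0, 0], [0.04, 0, 0, 0], [0.02, 0, 0, 0], [0, 0, 0, 0]]}}

```text
time: 21.78
ee_pos: [0.5171, -0.0426, 0.0233]
tool_rot: [[0.992, -0.123, -0.0], [-0.123, -0.992, -0.0], [-0.0, 0.0, -1.0]]
ft_force: [-5.1, 1.5, 2.6]
grip_width: 0.997
grasp_force: 2.5
```

Emit:
{"fn": "move_arm", "kwargs": {"steps": [[0.03, 0, 0, 0], [0.03, 0, 0, 0], [0, 0, 0, 0]]}}

```text
time: 22.15
ee_pos: [0.5183, -0.0428, 0.0234]
tool_rot: [[0.992, -0.123, -0.0], [-0.123, -0.992, -0.0], [-0.0, 0.0, -1.0]]
ft_force: [-4.0, 1.1, 1.9]
grip_width: 0.998
grasp_force: 2.5
```

```bash
python3 -c "
from h import *
where()"
```

```text
t 22.15 tool [[-17.8  60.2  23.4]] F fixture -4.1 0.6 1.9 tau [ 0.18  1.74 -0.  ]
```

Emit:
{"fn": "move_arm", "kwargs": {"steps": [[0.04, 0, 0, 0], [0.04, 0, 0, 0], [0, 0, 0, 0]]}}

```text
time: 22.52
ee_pos: [0.5199, -0.043, 0.0233]
tool_rot: [[0.992, -0.123, -0.0], [-0.123, -0.992, -0.0], [-0.0, 0.0, -1.0]]
ft_force: [-5.8, 0.1, 3.3]
grip_width: 0.999
grasp_force: 2.5
```

```bash
python3 -c "
from h import *
where()"
```

```text
t 22.52 tool [[-16.2  60.2  23.3]] F fixture -5.8 -0.7 3.3 tau [ 0.11  1.71 -0.  ]
```

Emit:
{"fn": "move_arm", "kwargs": {"steps": [[0.04, 0, 0, 0], [0, 0, 0, 0]]}}

```text
time: 22.78
ee_pos: [0.5207, -0.0431, 0.0233]
tool_rot: [[0.992, -0.123, -0.0], [-0.123, -0.992, -0.0], [-0.0, 0.0, -1.0]]
ft_force: [-4.9, -0.3, 2.7]
grip_width: 0.997
grasp_force: 2.6
```

Emit:
{"fn": "move_arm", "kwargs": {"steps": [[0.04, 0, 0, 0], [0, 0, 0, 0]]}}

```text
time: 23.02
ee_pos: [0.521, -0.0431, 0.0233]
tool_rot: [[0.992, -0.123, -0.001], [-0.123, -0.992, -0.0], [-0.001, 0.0, -1.0]]
ft_force: [-7.0, 0.9, 4.5]
grip_width: 1.0
grasp_force: 3.6
```

```bash
python3 -c "
from h import *
where()"
```

```text
t 23.02 tool [[-15.1  60.2  23.3]] F fixture -7.0 0.1 4.5 tau [0.51 2.44 0.04]
```

Emit:
{"fn": "move_arm", "kwargs": {"steps": [[0.03, 0, 0, 0], [0, 0, 0, 0]]}}

```text
time: 23.28
ee_pos: [0.521, -0.0431, 0.0233]
tool_rot: [[0.992, -0.123, -0.002], [-0.123, -0.992, -0.0], [-0.002, 0.0, -1.0]]
ft_force: [-9.3, 2.9, 6.9]
grip_width: 1.003
grasp_force: 4.9
```

Emit:
{"fn": "move_arm", "kwargs": {"steps": [[0.03, 0, 0, 0], [0, 0, 0, 0]]}}

```text
time: 23.52
ee_pos: [0.521, -0.0432, 0.0232]
tool_rot: [[0.992, -0.123, -0.003], [-0.123, -0.992, -0.0], [-0.003, 0.0, -1.0]]
ft_force: [-11.9, 5.0, 9.0]
grip_width: 0.997
grasp_force: 6.0
```

```bash
python3 -c "
from h import *
where()
w=grab('scene');cv2.imwrite('pics/k.png',cv2.resize(w['img'][190:260,225:325],None,fx=8,fy=8,interpolation=cv2.INTER_CUBIC))"
```

```text
t 23.52 tool [[-15.2  60.1  23.2]] F fixture -12.5 3.6 9.0 tau [1.54 3.92 0.03]
```

The tool stalled at −15.2 with 12.5 N, so the housing is flush on the long fence. I back off, close the gripper, and go to the housing's jaw-side end.

Emit:
{"fn": "move_arm", "kwargs": {"steps": [[-0.2, 0, 0, 0], [-0.6, 0, 0, 0], [-0.7, 0, -0.5, 0], [0, 0, -1, 0], [0, 0, -1, 0]]}}

```text
time: 24.2
ee_pos: [0.4925, -0.0394, 0.0746]
tool_rot: [[0.993, -0.122, 0.001], [-0.122, -0.993, 0.0], [0.001, -0.0, -1.0]]
ft_force: [0.0, 0.8, 0.6]
grip_width: 1.007
grasp_force: 0.0
```

Emit:
{"fn": "move_arm", "kwargs": {"steps": [[0, 0, -1, 0], [0, 0, -1, 0], [0.3, 0.5, -1, 0], [0.8, 0.9, 0, 0], [0.8, 0.9, 0, 0]], "gripper": 0}}

```text
time: 24.82
ee_pos: [0.5253, -0.09, 0.1347]
tool_rot: [[0.993, -0.122, 0.002], [-0.122, -0.993, 0.0], [0.002, -0.001, -1.0]]
ft_force: [0.3, 0.2, 0.5]
grip_width: 0.004
grasp_force: 0.0
```

Emit:
{"fn": "move_arm", "kwargs": {"steps": [[0.8, 0.9, 0, 0], [0.8, 0.9, 0, 0], [0, 0, 0, 0]]}}

```text
time: 25.2
ee_pos: [0.5526, -0.1303, 0.1338]
tool_rot: [[0.992, -0.124, 0.001], [-0.124, -0.992, -0.0], [0.001, 0.0, -1.0]]
ft_force: [-0.1, 0.3, -0.4]
grip_width: 0.004
grasp_force: 0.0
```

```bash
python3 -c "
from h import *
import pickle
where();print(move([25,-24,30]))
w=grab('wrist');pickle.dump(w,open('W4.pkl','wb'));cv2.imwrite('pics/l.png',w['img'])"
```

```text
t 25.2 tool [[ 26.9 -22.5 133.8]] F fixture -0.1 0.3 -0.4 tau [ 0.05  0.04 -0.01]
[-0.1   0.07  5.19]
```

View pics/l.png

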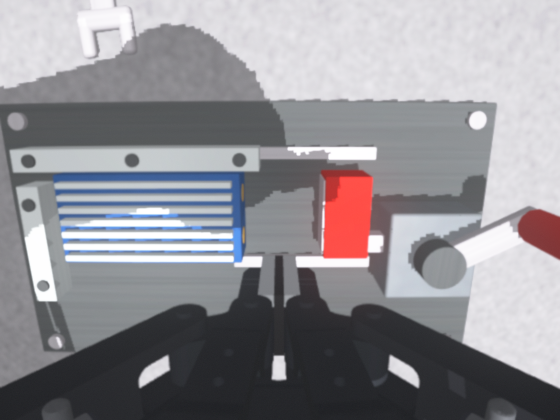

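The housing is flush on the long fence (edge at row 173), with its end at column 243 and the jaw at column 322. The closed fingers (column 280) fit between them.

Emit:
{"fn": "move_arm", "kwargs": {"steps": [[-0.1, 0, 1, 0], [0, 0, 1, 0], [0, 0, 1, 0], [0, 0, 1, 0], [0, 0, 1, 0]]}}

```text
time: 25.88
ee_pos: [0.55, -0.1285, 0.0334]
tool_rot: [[0.993, -0.122, 0.001], [-0.122, -0.993, 0.0], [0.001, -0.0, -1.0]]
ft_force: [0.2, 0.4, 0.2]
grip_width: -0.002
grasp_force: 0.0
```

Emit:
{"fn": "move_arm", "kwargs": {"steps": [[0, 0, 0.2, 0], [0, -0.2, 0, 0], [0, -0.15, 0, 0], [0, -0.15, 0, 0], [0, 0, 0, 0]]}}

```text
time: 26.5
ee_pos: [0.552, -0.1191, 0.0298]
tool_rot: [[0.993, -0.122, 0.001], [-0.122, -0.993, 0.0], [0.001, -0.0, -1.0]]
ft_force: [-0.2, 0.3, 0.7]
grip_width: -0.002
grasp_force: 0.0
```

```bash
python3 -c "
from h import *
where()"
```

```text
t 26.5 tool [[ 24.9 -11.5  29.8]] F fixture -0.2 0.3 0.7 tau [ 0.   -0.03  0.02]
```

Emit:
{"fn": "move_arm", "kwargs": {"steps": [[0, -0.12, 0, 0], [0, -0.12, 0, 0], [0, -0.12, 0, 0], [0, -0.12, 0, 0], [0, 0, 0, 0]]}}

```text
time: 27.12
ee_pos: [0.5529, -0.1103, 0.0296]
tool_rot: [[0.992, -0.123, 0.0], [-0.123, -0.992, -0.001], [0.0, 0.001, -1.0]]
ft_force: [-1.3, -5.9, 3.7]
grip_width: -0.001
grasp_force: 2.5
```

```bash
python3 -c "
from h import *
where()"
```

```text
t 27.12 tool [[24.7 -2.6 29.6]] F fixture -0.6 -6.0 3.7 tau [-1.66  0.34  0.01]
```

Emit:
{"fn": "move_arm", "kwargs": {"steps": [[0, -0.08, 0, 0], [0, -0.08, 0, 0], [0, -0.08, 0, 0], [0, 0, 0, 0]]}}

```text
time: 27.62
ee_pos: [0.5535, -0.1055, 0.0297]
tool_rot: [[0.992, -0.123, 0.0], [-0.123, -0.992, -0.0], [0.0, 0.0, -1.0]]
ft_force: [-0.9, -4.9, 4.3]
grip_width: -0.004
grasp_force: 2.7
```

Emit:
{"fn": "move_arm", "kwargs": {"steps": [[0, -0.05, 0, 0], [0, -0.05, 0, 0], [0, -0.05, 0, 0], [0, 0, 0, 0]]}}

```text
time: 28.12
ee_pos: [0.5539, -0.1026, 0.0296]
tool_rot: [[0.992, -0.123, 0.0], [-0.123, -0.992, -0.001], [0.0, 0.001, -1.0]]
ft_force: [-1.2, -6.0, 4.5]
grip_width: 0.004
grasp_force: 3.0
```

```bash
python3 -c "
from h import *
where()"
```

```text
t 28.12 tool [[24.7  5.1 29.6]] F fixture -0.5 -6.1 4.5 tau [-2.    0.25  0.02]
```

Emit:
{"fn": "move_arm", "kwargs": {"steps": [[0, -0.04, 0, 0], [0, -0.04, 0, 0], [0, -0.04, 0, 0], [0, 0, 0, 0]]}}

```text
time: 28.62
ee_pos: [0.5541, -0.1008, 0.0296]
tool_rot: [[0.992, -0.123, -0.0], [-0.123, -0.992, -0.001], [-0.0, 0.001, -1.0]]
ft_force: [-1.3, -10.1, 3.9]
grip_width: -0.003
grasp_force: 4.7
```

Emit:
{"fn": "move_arm", "kwargs": {"steps": [[0, -0.04, 0, 0], [0, -0.04, 0, 0], [0, 0, 0, 0]]}}

```text
time: 29.0
ee_pos: [0.5541, -0.1006, 0.0297]
tool_rot: [[0.992, -0.123, -0.001], [-0.123, -0.992, -0.003], [-0.0, 0.003, -1.0]]
ft_force: [1.3, -17.4, 3.5]
grip_width: -0.005
grasp_force: 9.2
```

```bash
python3 -c "
from h import *
where()"
```

```text
t 29.0 tool [[24.7  7.2 29.7]] F fixture 3.4 -17.2 3.5 tau [-6.5  -0.19 -0.05]
```

The housing stalled at 17 N, so it is against the short fence. I back off, rise, and check flushness and the knob position.

Emit:
{"fn": "move_arm", "kwargs": {"steps": [[0, 0.1, 0, 0], [0, 0.4, 0, 0], [0, 0.4, 0, 0], [0, 0, -1, 0], [0, 0, -1, 0]]}}

```text
time: 29.62
ee_pos: [0.5518, -0.1162, 0.0693]
tool_rot: [[0.992, -0.123, -0.001], [-0.123, -0.992, 0.0], [-0.001, 0.0, -1.0]]
ft_force: [0.4, -0.2, -0.5]
grip_width: -0.001
grasp_force: 0.0
```

Emit:
{"fn": "move_arm", "kwargs": {"steps": [[0, 0, -1, 0], [0, 0, -1, 0], [0, 0, -1, 0], [0, 0, -1, 0], [0, 0, -1, 0]]}}

```text
time: 30.25
ee_pos: [0.5519, -0.116, 0.1698]
tool_rot: [[0.992, -0.123, -0.0], [-0.123, -0.992, 0.0], [-0.0, -0.0, -1.0]]
ft_force: [0.8, -0.4, -0.9]
grip_width: 0.0
grasp_force: 0.0
```

Emit:
{"fn": "move_arm", "kwargs": {"steps": [[-0.5, 1, -1, 0], [-0.5, 1, 0, 0], [-0.5, 1, 0, 0], [-0.5, 0, 0, 0], [0, 0, 0, 0]], "gripper": 0.6}}

```text
time: 30.88
ee_pos: [0.5041, -0.1708, 0.1888]
tool_rot: [[0.992, -0.123, -0.001], [-0.123, -0.992, 0.0], [-0.001, -0.0, -1.0]]
ft_force: [0.2, -0.0, 0.8]
grip_width: 0.598
grasp_force: 0.0
```

```bash
python3 -c "
from h import *
import pickle
where()
w=grab('wrist');pickle.dump(w,open('W5.pkl','wb'));cv2.imwrite('pics/m.png',cv2.resize(w['img'],None,fx=1.4,fy=1.4))"
```

```text
t 30.88 tool [[-16.4 -68.6 188.8]] F fixture 0.2 -0.0 0.8 tau [-0.01 -0.01 -0.02]
```

View pics/m.png

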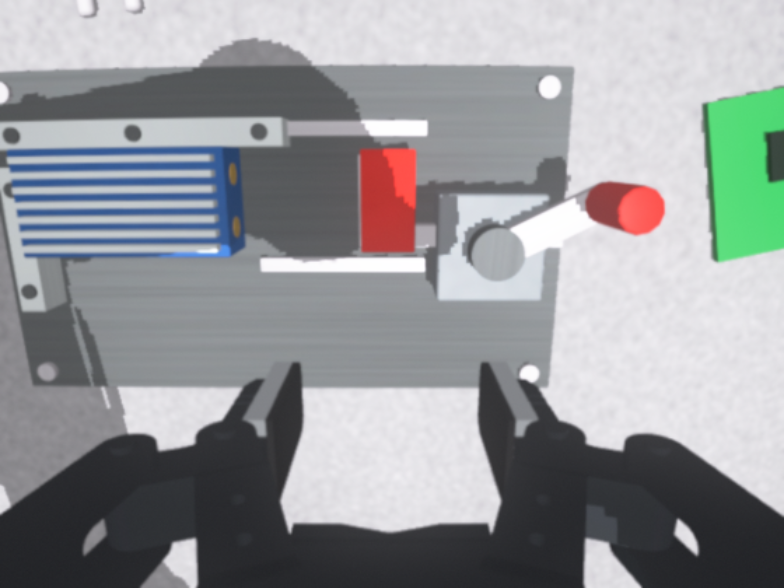

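The housing looks flush in the corner (end at column 243, fences at rows 118–146 and columns 0–45); the jaw is back and the knob top is at (640,210). I'll measure these.

```bash
python3 -c "
from h import *
import pickle
w=pickle.load(open('W5.pkl','rb'));f=lambda P,z:fix(onz(w,np.array(P)/1.4,z)).round(1).tolist()
print('end top',f([(222,152),(229,256)],.052),'end bottom',f([(239,149),(244,248)],.013))
print('jaw',f([(361,152),(361,252)],.043)); print('pinion axis z.07?',f([(498,253)],.072))
print('fence inner top',f([(100,146)],.034))
h=w['img'];b,g,r=[h[...,i].astype(int) for i in range(3)]
m=((r>170)&(g<70)&(b<70)).astype(np.uint8); m[:,:330]=0
n,l,st,c=cv2.connectedComponentsWithStats(m)
i=1+st[1:,4].argmax();print(st[i])
pts=np.argwhere(l==i)[:,::-1]; 
right=pts[:,0].max(); top=pts[pts[:,0]>right-34]; cc=((right-17),top[:,1].mean()); print(cc)
print('knob top', fix(onz(w,[cc],.105)).round(1), 'pred',wor([30,-177,105]),proj(w,[wor([30,-177,105])])*1.4)
s=pickle.load(open('C0.pkl','rb'))['scene'];d=pickle.load(open('C0.pkl','rb'))['side']
q,e=tri(d,(379,242),w,cc);print('tri side+wrist',fix(q),e)
print(move([30,-177,189]))
"
```

```text
end top [[51.5, 17.7, 52.0], [-3.6, 18.2, 52.0]] end bottom [[53.4, 19.5, 13.0], [-5.9, 20.6, 13.0]]
jaw [[51.1, -54.4, 43.0], [-3.2, -53.6, 43.0]]
pinion axis z.07? [[1.6, -124.5, 72.0]]
fence inner top [[55.7, 92.1, 34.0]]
[448 135   3   3   3]
(np.int64(433), np.float64(136.0))
knob top [[  35.1 -163.2  105. ]] pred [ 0.53690551 -0.28403675  0.105     ] [[636.08445747 202.6072728 ]]
tri side+wrist [[  35.85149366 -169.08284965   94.77143504]] 0.004149834668667194
[ 2.29  5.43 -0.  ]
```

Knob agrees with (29, −177) to 1–2 mm, the housing end is at y ≈ 20 and the jaw at −54. I go to the knob and grip it.

Emit:
{"fn": "move_arm", "kwargs": {"steps": [[0.5, 1, 0, 0], [0.5, 1, 0, 0], [0.5, 1, 0, 0], [0.5, 1, 0, 0], [0.25, 1, 0, 0]]}}

```text
time: 31.55
ee_pos: [0.5381, -0.2762, 0.189]
tool_rot: [[0.993, -0.122, -0.0], [-0.122, -0.993, 0.0], [-0.0, 0.0, -1.0]]
ft_force: [-0.3, 0.0, 0.6]
grip_width: 0.597
grasp_force: 0.0
```

Emit:
{"fn": "move_arm", "kwargs": {"steps": [[0, 0.42, 0, 0], [0, 0, 1, 0], [0, 0, 1, 0], [0, 0, 0.5, 0], [0, 0, 0, 0]]}}

```text
time: 32.17
ee_pos: [0.5361, -0.2836, 0.1389]
tool_rot: [[0.992, -0.122, -0.001], [-0.122, -0.992, 0.0], [-0.001, -0.0, -1.0]]
ft_force: [0.1, 0.4, 0.2]
grip_width: 0.6
grasp_force: 0.0
```

```bash
python3 -c "
from h import *
where();print(move([29,-177,74]))
w=grab('wrist')
h=w['img'];b,g,r=[h[...,i].astype(int) for i in range(3)]
m=((r>150)&(g<70)&(b<70)).astype(np.uint8)
n,l,st,c=cv2.connectedComponentsWithStats(m); print(st[1:][st[1:,4]>100])
print('pred top',proj(w,[wor([30,-177,105]),wor([30,-177,63])]))"
```

```text
t 32.17 tool [[  29.1 -176.7  138.9]] F fixture 0.1 0.4 0.2 tau [ 0.03 -0.01 -0.02]
[-0.    0.02  3.25]
[[  91  178   53   78 2027]
 [ 262  230   40   36  949]]
pred top [[276.89033608 243.70582852]
 [277.14456369 220.18601331]]
```

Emit:
{"fn": "move_arm", "kwargs": {"steps": [[0, 0.1, 1, 0], [0, 0, 1, 0], [0, 0, 1, 0], [0, 0, 0.25, 0], [0, 0, 0, 0]]}}

```text
time: 32.85
ee_pos: [0.5366, -0.2858, 0.075]
tool_rot: [[0.993, -0.122, 0.001], [-0.122, -0.993, -0.0], [0.001, 0.0, -1.0]]
ft_force: [-0.1, 0.1, 0.7]
grip_width: 0.598
grasp_force: 0.0
```

Emit:
{"fn": "move_arm", "kwargs": {"steps": [[0, 0, 0, 0], [0, 0, 0, 0], [0, 0, 0, 0]], "gripper": 0}}

```text
time: 33.22
ee_pos: [0.5367, -0.2856, 0.0755]
tool_rot: [[0.993, -0.122, 0.001], [-0.122, -0.993, -0.0], [0.001, 0.0, -1.0]]
ft_force: [-0.8, 2.9, 5.4]
grip_width: 0.239
grasp_force: 58.4
```

```bash
python3 -c "
from h import *
where()
P=fix(arm.read_state()['ee_pos'])[0]
a0=np.arctan2(-52,30)
for k in np.arange(0,2.2,.1): print(round(k,1),np.round([60*np.cos(a0-k),-125+60*np.sin(a0-k)],1), end=' ')
"
```

```text
t 33.23 tool [[  30.  -178.5   75.5]] F fixture -1.2 2.7 5.4 tau [ 1.05  0.43 -0.06]
0.0 [  30. -177.] 0.1 [  24.6 -179.7] 0.2 [  19.1 -181.9] 0.3 [  13.3 -183.5] 0.4 [   7.4 -184.5] 0.5 [   1.4 -185. ] 0.6 [  -4.6 -184.8] 0.7 [ -10.5 -184.1] 0.8 [ -16.4 -182.7] 0.9 [ -22.1 -180.8] 1.0 [ -27.5 -178.3] 1.1 [ -32.7 -175.3] 1.2 [ -37.6 -171.8] 1.3 [ -42.1 -167.8] 1.4 [ -46.1 -163.4] 1.5 [ -49.7 -158.6] 1.6 [ -52.8 -153.5] 1.7 [ -55.4 -148. ] 1.8 [ -57.4 -142.4] 1.9 [ -58.9 -136.6] 2.0 [ -59.7 -130.6] 2.1 [ -60.  -124.6]
```

Gripped at 20 mm. Cranking along the circle.

Emit:
{"fn": "move_arm", "kwargs": {"steps": [[-0.28, 0.14, 0, 0], [-0.27, 0.11, 0, 0], [-0.29, 0.08, 0, 0], [-0.29, 0.05, 0, 0], [0, 0, 0, 0]]}}

```text
time: 33.85
ee_pos: [0.5138, -0.289, 0.0754]
tool_rot: [[0.992, -0.122, 0.003], [-0.122, -0.992, 0.001], [0.002, -0.002, -1.0]]
ft_force: [1.5, 11.2, 6.3]
grip_width: 0.241
grasp_force: 58.6
```

```bash
python3 -c "
from h import *
where()"
```

```text
t 33.85 tool [[   7.7 -184.8   75.4]] F fixture 0.1 11.3 6.3 tau [ 4.01 -0.2   0.04]
```

Emit:
{"fn": "move_arm", "kwargs": {"steps": [[-0.29, -0.07, 0, 0], [-0.3, -0.01, 0, 0], [-0.3, -0.04, 0, 0], [-0.29, -0.07, 0, 0], [0, 0, 0, 0]]}}

```text
time: 34.48
ee_pos: [0.4912, -0.2832, 0.0754]
tool_rot: [[0.992, -0.122, 0.004], [-0.122, -0.993, 0.0], [0.003, -0.001, -1.0]]
ft_force: [3.7, 6.9, 6.8]
grip_width: 0.24
grasp_force: 59.1
```

```bash
python3 -c "
from h import *
where()"
```

```text
t 34.48 tool [[ -15.5 -181.8   75.4]] F fixture 2.9 7.3 6.8 tau [ 2.88 -1.27  0.03]
```

Emit:
{"fn": "move_arm", "kwargs": {"steps": [[-0.28, -0.12, 0, 0], [-0.27, -0.13, 0, 0], [-0.26, -0.15, 0, 0], [-0.25, -0.17, 0, 0], [-0.22, -0.2, 0, 0]]}}

```text
time: 35.1
ee_pos: [0.4692, -0.2655, 0.0755]
tool_rot: [[0.993, -0.122, 0.006], [-0.122, -0.993, -0.001], [0.006, 0.0, -1.0]]
ft_force: [8.6, 2.7, 1.8]
grip_width: 0.243
grasp_force: 58.8
```

Emit:
{"fn": "move_arm", "kwargs": {"steps": [[-0.2, -0.22, 0, 0], [-0.18, -0.24, 0, 0], [-0.15, -0.25, 0, 0], [0, 0, 0, 0]]}}

```text
time: 35.6
ee_pos: [0.4606, -0.2499, 0.0755]
tool_rot: [[0.993, -0.122, 0.006], [-0.122, -0.993, -0.001], [0.006, 0.0, -1.0]]
ft_force: [7.6, 4.2, 2.3]
grip_width: 0.239
grasp_force: 58.8
```

```bash
python3 -c "
from h import *
where()"
```

```text
t 35.6 tool [[ -49.9 -152.4   75.5]] F fixture 7.0 5.1 2.3 tau [ 1.62 -2.76 -0.05]
```

Emit:
{"fn": "move_arm", "kwargs": {"steps": [[-0.08, -0.27, 0, 0], [-0.08, -0.28, 0, 0], [-0.05, -0.29, 0, 0], [0, 0, 0, 0]]}}

```text
time: 36.1
ee_pos: [0.457, -0.2328, 0.0754]
tool_rot: [[0.993, -0.122, 0.003], [-0.122, -0.993, -0.001], [0.003, 0.0, -1.0]]
ft_force: [4.6, 0.8, 7.6]
grip_width: 0.236
grasp_force: 59.3
```

```bash
python3 -c "
from h import *
where()
w=grab('scene');cv2.imwrite('pics/n.png',cv2.resize(w['img'][170:260,190:310],None,fx=6,fy=6,interpolation=cv2.INTER_CUBIC))"
```

```text
t 36.1 tool [[ -55.6 -135.9   75.4]] F fixture 4.5 1.3 7.6 tau [ 0.51 -1.54  0.01]
```

Emit:
{"fn": "move_arm", "kwargs": {"steps": [[-0.02, -0.2, 0, 0], [0, -0.2, 0, 0], [0, -0.15, 0, 0], [0, 0, 0, 0]]}}

```text
time: 36.65
ee_pos: [0.4572, -0.2221, 0.0753]
tool_rot: [[0.993, -0.122, 0.002], [-0.122, -0.993, -0.001], [0.002, 0.001, -1.0]]
ft_force: [1.8, -0.5, 7.4]
grip_width: 0.237
grasp_force: 59.5
```

```bash
python3 -c "
from h import *
where()"
```

```text
t 36.65 tool [[ -56.6 -125.3   75.3]] F fixture 1.9 -0.3 7.4 tau [-0.21 -0.78 -0.05]
```

Emit:
{"fn": "move_arm", "kwargs": {"steps": [[0, -0.06, 0, 0], [0, -0.06, 0, 0], [0, 0, 0, 0]]}}

```text
time: 37.02
ee_pos: [0.4575, -0.22, 0.0753]
tool_rot: [[0.993, -0.122, 0.002], [-0.122, -0.993, -0.001], [0.002, 0.001, -1.0]]
ft_force: [2.5, -1.7, 7.8]
grip_width: 0.239
grasp_force: 59.5
```

Emit:
{"fn": "move_arm", "kwargs": {"steps": [[0, -0.05, 0, 0], [0, 0, 0, 0]]}}

```text
time: 37.28
ee_pos: [0.4577, -0.219, 0.0754]
tool_rot: [[0.993, -0.122, 0.002], [-0.122, -0.993, -0.001], [0.002, 0.001, -1.0]]
ft_force: [2.3, -2.2, 8.0]
grip_width: 0.237
grasp_force: 59.5
```

```bash
python3 -c "
from h import *
where()"
```

```text
t 37.27 tool [[ -56.5 -122.1   75.4]] F fixture 2.5 -2.0 8.0 tau [-0.85 -0.82 -0.03]
```

Emit:
{"fn": "move_arm", "kwargs": {"steps": [[0, -0.04, 0, 0], [0, 0, 0, 0]]}}

```text
time: 37.52
ee_pos: [0.4578, -0.2184, 0.0754]
tool_rot: [[0.993, -0.122, 0.002], [-0.122, -0.993, -0.001], [0.002, 0.001, -1.0]]
ft_force: [2.0, -3.6, 8.2]
grip_width: 0.238
grasp_force: 59.4
```

Emit:
{"fn": "move_arm", "kwargs": {"steps": [[0, -0.04, 0, 0], [0, 0, 0, 0]]}}

```text
time: 37.78
ee_pos: [0.4578, -0.2181, 0.0754]
tool_rot: [[0.993, -0.122, 0.002], [-0.122, -0.993, -0.002], [0.002, 0.002, -1.0]]
ft_force: [1.7, -6.8, 5.5]
grip_width: 0.237
grasp_force: 59.4
```

```bash
python3 -c "
from h import *
where()
import pickle
c=grab('wrist');pickle.dump(c,open('W6.pkl','wb'))
h=c['img'];b,g,r=[h[...,i].astype(int) for i in range(3)]
m=((r>120)&(g<70)&(b<70)).astype(np.uint8);n,l,st,_=cv2.connectedComponentsWithStats(m)
for i in range(1,n):
    if st[i,4]>100:
        print(st[i]); p=np.argwhere(l==i); q=[(x0:=st[i,0],p[p[:,1]==st[i,0]][:,0].mean())]; print('left edge at z.043',fix(onz(c,q,.043)).round(1))
"
```

```text
t 37.77 tool [[ -56.5 -121.2   75.4]] F fixture 2.5 -6.5 5.5 tau [-2.96 -0.87  0.03]
[   0   14   69  126 7368]
left edge at z.043 [[25.6  5.8 43. ]]
[ 249  251   60   94 4514]
left edge at z.043 [[ -96.6 -106.8   43. ]]
```

The jaw is in contact and the force is rising. A bit firmer, watching the reaction.

Emit:
{"fn": "move_arm", "kwargs": {"steps": [[0, -0.04, 0, 0], [0, 0, 0, 0]]}}

```text
time: 38.08
ee_pos: [0.4578, -0.218, 0.0754]
tool_rot: [[0.993, -0.122, 0.001], [-0.122, -0.993, -0.003], [0.002, 0.003, -1.0]]
ft_force: [2.8, -12.7, 5.4]
grip_width: 0.237
grasp_force: 59.3
```

Emit:
{"fn": "move_arm", "kwargs": {"steps": [[0, -0.03, 0, 0], [0, 0, 0, 0], [0, 0, 0, 0]]}}

```text
time: 38.45
ee_pos: [0.4578, -0.2178, 0.0754]
tool_rot: [[0.993, -0.121, 0.001], [-0.121, -0.993, -0.003], [0.002, 0.003, -1.0]]
ft_force: [2.6, -15.9, 4.8]
grip_width: 0.239
grasp_force: 59.3
```

```bash
python3 -c "
from h import *
where()"
```

```text
t 38.45 tool [[ -56.6 -120.9   75.4]] F fixture 4.5 -15.5 4.8 tau [-5.86 -0.91  0.  ]
```

Emit:
{"fn": "move_arm", "kwargs": {"steps": [[0, 0, 0, 0], [0, 0, 0, 0], [0, 0, 0, 0]], "gripper": 0.6}}

```text
time: 38.83
ee_pos: [0.4565, -0.2152, 0.0739]
tool_rot: [[0.992, -0.123, -0.001], [-0.123, -0.992, 0.0], [-0.001, -0.0, -1.0]]
ft_force: [-0.9, -0.4, -0.2]
grip_width: 0.598
grasp_force: 0.0
```

Emit:
{"fn": "move_arm", "kwargs": {"steps": [[0, 0, -0.5, 0], [0, 0, -1, 0], [0, 0, -1, 0], [0, 0, -1, 0], [0, 0, -1, 0]]}}

```text
time: 39.45
ee_pos: [0.4572, -0.2154, 0.1657]
tool_rot: [[0.992, -0.122, 0.0], [-0.122, -0.992, -0.0], [0.0, -0.0, -1.0]]
ft_force: [-0.2, -0.5, -0.6]
grip_width: 0.598
grasp_force: 0.0
```

Emit:
{"fn": "move_arm", "kwargs": {"steps": [[0, 0, -1, 0], [0.3, -0.8, -1, 0], [0.3, -0.8, 0, 0], [0.3, -0.8, 0, 0], [0, 0, 0, 0]]}}

```text
time: 40.08
ee_pos: [0.4811, -0.1689, 0.2036]
tool_rot: [[0.993, -0.121, -0.001], [-0.121, -0.993, 0.0], [-0.001, 0.0, -1.0]]
ft_force: [0.2, -0.7, -0.7]
grip_width: 0.602
grasp_force: 0.0
```

```bash
python3 -c "
from h import *
where()
c=grab('wrist')
h=c['img'];b,g,r=[h[...,i].astype(int) for i in range(3)]
m=((r>120)&(g<70)&(b<70)).astype(np.uint8);n,l,st,_=cv2.connectedComponentsWithStats(m)
for i in range(1,n):
    if st[i,4]>300:
        x,y,ww,hh,a=st[i]; print(st[i],'front top z.043',fix(onz(c,[(x,y+2),(x,y+hh-2)],.043)).round(1).tolist())
m=blue(h); n,l,st,_=cv2.connectedComponentsWithStats(m); i=1+st[1:,4].argmax(); x,y,ww,hh,a=st[i]; print(st[i])
print('pred corners top', proj(c,[wor(p) for p in([55,20,52],[-5,20,52],[55,20,12],[-5,20,12],[53,20,43],[-3,20,43])]).round(0).tolist())
p=np.argwhere(l==i)
for row in range(y+5,y+hh,12): q=p[p[:,0]==row][:,1]; print(row,q.max(),fix(onz(c,[(q.max(),row)],.012))[0].round(1),end=' ')
"
```

```text
t 40.08 tool [[-39.4 -69.5 203.6]] F fixture 0.3 -0.7 -0.7 tau [-0.01  0.02  0.  ]
[ 164   77   44   72 2779] front top z.043 [[50.6, 18.5, 43.0], [-1.9, 22.2, 43.0]]
[332 213  31  32 447] front top z.043 [[-58.9, -116.1, 43.0], [-84.0, -117.1, 43.0]]
[  12   74  157   79 6598]
pred corners top [[158.0, 72.0], [164.0, 152.0], [173.0, 77.0], [177.0, 147.0], [162.0, 76.0], [167.0, 148.0]]
79 161 [53.1 30.1 12. ] 91 162 [43.2 29.9 12. ] 103 163 [33.2 29.8 12. ] 115 164 [23.  29.6 12. ] 127 165 [12.7 29.5 12. ] 139 165 [ 2.3 30.2 12. ] 151 166 [-8.3 30.1 12. ]
```

The jaw front is at y ≈ 20 against the housing end, square and home, and the arm is clear. Handing in.

```bash
python3 -c "
from workcell import arm
print(arm.close_job())"
```

```text
the job is handed in; nothing more can be done
None
```

The housing is clamped flush against both fences, with the jaw pressing its end at roughly 20–25 N (estimated from the wrist force), and the job was handed in at about 40 s; no verdict came back, and I viewed 11 pictures, one over the limit of 10.

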